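# Load and start the sample rotator

## Robot

A 6-joint arm with a two-finger parallel gripper is mounted at the origin on the work surface. World frame = base frame: x ahead of the robot, y to its left, z up, the work surface at z = 0. Lengths are in mm, angles in degrees, forces in N, time in s.
With the tool pointing down it reaches from about 325 to 925 mm from the base axis. Payload 3.1 kg.
Tool frame: the origin (TCP) lies at the very end of the fingers, on their centre line; the grasp point (between the pads) lies grasp_offset behind it (grasp_offset is the distance from the TCP to the grasp point, in mm); z points along the fingers, y is the line along which they close (so a half turn about z gives the same grasp; the last joint's range is limited). The gripper opens to 85 mm and grips with 20 to 120 N. Pads are 22 mm wide; open, the fingers measure 114 mm over their backs; the gripper's body (76 mm by 85 mm) begins 54 mm behind the grasp point. The pads swing forward as they close: fully open they stand 13 mm farther back than shut.
Start: joints at [-80.455, 12.427, 92.441, -0, 75.132, -6.429], TCP at [172.022, -600.872, 231.3] pointing down, gripper open.
Joint ranges: [-157.48, 157.48], [-44.54, 120.13], [17.64, 146.25], [-64.5, 244.5], [7.68, 150.69], [-147.95, 147.95]. Speed limits (degrees/s): [159.86, 159.86, 180, 180, 180, 180].

## Interface

Orientations are given as [roll, pitch, yaw] about the fixed x, y, z axes, in that order (R = Rz(yaw) Ry(pitch) Rx(roll)).
In Python, from station import * gives the robot as it stands. Calls block until the motion is done:
- goto(position, orientation): joint-space move of the TCP to a pose.
- move_l(position, attitude=None, speed=150): straight line of the TCP; attitude=None keeps the orientation; speed is the mean speed in mm/s.
- move_j(angles): joint-space move.
- grip(opening, squeeze=None): finger opening in mm; squeeze is the grip in N (None keeps the last); returns when the fingers have stopped.
- wait(seconds).
- solve_ik(position, orientation): joint angles nearest the present ones, or None.
- get_obs(): the state.
- get_image(name): name is "scene" or "side" or "wrist"; returns the picture (400x640x3 uint8, red, green, blue); there is no depth.
- get_calibration(name): a dict with "fx", "fy", "cx", "cy" (pixels), "R" (3x3) and "t" (3): a world point X has camera coordinates R X + t; the wrist camera has in their place "mount" (4x4, takes a point from camera to tool coordinates, whose origin is the TCP and whose axes are the flange's). Camera axes: x right, y down, z forward; pixel columns grow to the right and rows downward; lengths in mm; the calibration is good to about 2 mm. A picture is of the moment at which its call begins: read the wrist's pose just before it. get_calibration takes no time and is no camera call.
A pose or a line that the arm cannot do raises Unreachable and nothing moves.
- sign_off(): hands the job in; it is judged then, once.
Trained networks look in the newest picture that a camera, given by its name, has taken for a name from the list of things; names that differ only in an ending like _2 or _b are one class to them, and where a whole thing is asked for, a point or a joint stands for the part that bears it (a point fixed in the world has none). Each returns a list of dicts, best first, with "score" (0 to 1); they miss things now and then, are a little off and sometimes report something else, mostly with a low value. They report only what shows in the picture. A call takes as long as a camera call. They do not tell look-alikes from the thing itself.
- spot_in(name, camera): "extent" ([centre column, centre row, width, height] in pixels, round what is visible of it).
- regions_of(name, camera): "region" (400x640 bool, what is visible of it) and "extent" ([centre column, centre row, width, height] in pixels, round what is visible of it).
The state is a dict: "t": time; "joint_pos": joint angles; "qvel": joint speeds; "effort": joint torques, N m; "tcp_pos": TCP position; "ee_rot": TCP orientation; "wrist_force": force on the tool from outside, world axes, zero at the start; "moment": the same for the moment, N m; "grip_width": finger opening in mm; "grip_force": force on a finger pad.
Only numpy, scipy, OpenCV 4.12 (cv2) and the standard library are available. Lean on these libraries where they do the work, as an engineer would, in place of code of your own. Each camera call takes 0.05 s, during which the arm holds its last target. There are 200 camera calls.

## Task

Load the rotator and start it: first fit the empty four-cup carrier fully down onto the square shaft of the teal drive unit, then put every yellow-lidded sample tin upright into a cup of its own, right down to the cup's floor, and then fit the orange-and-black clamping knob on the shaft, fully down on the carrier's hub. Finally press the keys of the grey control box fully in, one at a time: blue, then yellow, then blue again, then green; never the red one, and leave the other things on the bench where they are.

Things in the scene. Friction and masses are not known exactly. Their poses are not given: they have to be found in the camera images.
- shaft_foot (a point): On the shaft axis, centre of the dark round collar's top (56 mm across), 97 mm above the bench, on the teal fixed drive unit (160 x 150 mm, 85 mm high; place and yaw vary). A copper-coloured square shaft, 16 mm wide, rises from here to 75 mm above; its top 4 mm taper to 10 mm. z up; x, y normal to its faces. A brake holds the shaft at any angle (0.6 N m turns it).
- carrier: Loose carrier, 0.4 kg, 141 x 141 mm. Middle: aluminium square hub 36 mm wide, 45 mm high, square bore 18.5 mm right through, faces normal to x and y. Four blue square cups, 18 mm high, 49 mm wide, walls 3 mm, at (+-46, +-46) mm; 43 mm channels between them along x and y lead to the hub's faces. Origin: centre of underside, on bore axis; z up. Seated: origin at shaft_foot, any quarter turn.
- cup1 (a point): Centre of the inner floor of carrier cup 1, 3 mm above the carrier's underside; the opening is 43 x 43 mm and 15 mm deep, sides parallel to the carrier's x and y, which are this point's x and y too.
- cup2 (a point): Centre of the inner floor of carrier cup 2, 3 mm above the carrier's underside; the opening is 43 x 43 mm and 15 mm deep, sides parallel to the carrier's x and y, which are this point's x and y too.
- cup3 (a point): Centre of the inner floor of carrier cup 3, 3 mm above the carrier's underside; the opening is 43 x 43 mm and 15 mm deep, sides parallel to the carrier's x and y, which are this point's x and y too.
- cup4 (a point): Centre of the inner floor of carrier cup 4, 3 mm above the carrier's underside; the opening is 43 x 43 mm and 15 mm deep, sides parallel to the carrier's x and y, which are this point's x and y too.
- tin1: Round sample tin, brass-coloured with a yellow lid (the lid is fixed on), 38 mm diameter, 45 mm high, 80 g. Origin: centre of its underside; z up. Two to four tins are present; the others are absent (None).
- tin2: Round sample tin, brass-coloured with a yellow lid (the lid is fixed on), 38 mm diameter, 45 mm high, 80 g. Origin: centre of its underside; z up. Two to four tins are present; the others are absent (None).
- tin3: Round sample tin, brass-coloured with a yellow lid (the lid is fixed on), 38 mm diameter, 45 mm high, 80 g. Origin: centre of its underside; z up. Two to four tins are present; the others are absent (None).
- tin4: Round sample tin, brass-coloured with a yellow lid (the lid is fixed on), 38 mm diameter, 45 mm high, 80 g. Origin: centre of its underside; z up. Two to four tins are present; the others are absent (None).
- knob: Loose clamping knob, 80 g, 32 mm high: orange square flange 50 mm wide, 6 mm high, below a black square grip 36 mm wide. Square bore 18.5 mm right through along z; its faces and the grip's are normal to x and y. Origin: centre of the underside (flange), on the bore axis; z up. Stands flange down. Seated on the hub, its origin is 45 mm above shaft_foot, the shaft's top 2 mm below its top.
- key_yellow_top (a point): Centre of the top of the yellow round key, 24 mm diameter, when it is up 58 mm above the bench and 6 mm proud of its black housing ring (40 mm across). Four keys, 48 mm apart in a row: yellow, red, green, blue, on a fixed grey control box (110 x 210 mm, 40 mm high; place and yaw vary). x: across the row, away from the robot; y: along it, from blue to yellow.
- key_green_top (a point): Centre of the top of the green round key, 24 mm diameter, when it is up 58 mm above the bench and 6 mm proud of its black housing ring (40 mm across). Four keys, 48 mm apart in a row: yellow, red, green, blue, on a fixed grey control box (110 x 210 mm, 40 mm high; place and yaw vary). x: across the row, away from the robot; y: along it, from blue to yellow.
- key_blue_top (a point): Centre of the top of the blue round key, 24 mm diameter, when it is up 58 mm above the bench and 6 mm proud of its black housing ring (40 mm across). Four keys, 48 mm apart in a row: yellow, red, green, blue, on a fixed grey control box (110 x 210 mm, 40 mm high; place and yaw vary). x: across the row, away from the robot; y: along it, from blue to yellow.
- key_yellow (a joint): Travel of the yellow key: 0 up, 0.006 m fully down; springs back. It starts to move at about 1.5 N and is fully down at 5 N. A press counts from 0.0045 m.
- key_red (a joint): Travel of the red key: 0 up, 0.006 m fully down; springs back. It starts to move at about 1.5 N and is fully down at 5 N. A press counts from 0.0045 m.
- key_green (a joint): Travel of the green key: 0 up, 0.006 m fully down; springs back. It starts to move at about 1.5 N and is fully down at 5 N. A press counts from 0.0045 m.
- key_blue (a joint): Travel of the blue key: 0 up, 0.006 m fully down; springs back. It starts to move at about 1.5 N and is fully down at 5 N. A press counts from 0.0045 m.
- solvent_can: Bystander: white plastic bottle with red cap, 60 mm across, 120 mm high. Origin: centre of its underside.
- beaker: Bystander: open steel beaker, 64 mm across, 75 mm high. Origin: centre of its underside.
- spatula: Bystander: spatula 180 mm long, lying flat along its x. Origin: middle of it, on its underside.
- marker: Bystander: blue marker pen, 120 mm long, 16 mm thick, lying along its x. Origin: middle of it, on its underside.
- brass_ring: Bystander: round brass ring, 36 mm across, 10 mm high. Origin: centre of its underside.
- tin_lid: Bystander: spare yellow lid, 60 mm across, 8 mm high, lying flat. Origin: centre of its underside.
There are look-alikes about, which are no part of the job. What is meant by the carrier is not purple, and is the smaller of those in its own colour.

How it is judged (in metres and radians):
On the way, in this order (a step that is already met when the one before it is completed fails the run):
1. the carrier is seated on the shaft, down on the collar, and let go (horizontal distance between carrier and shaft_foot below 0.004 m and z of carrier in the frame of shaft_foot between -0.004 and 0.004 m and angle between carrier's own z axis and vertical below 0.06 rad and contact force between the fingers and carrier below 0.3 N), for 0.2 s.
2. every tin that is present stands upright on the floor of a cup, let go (horizontal distance between carrier and shaft_foot below 0.004 m and z of carrier in the frame of shaft_foot between -0.004 and 0.004 m and angle between carrier's own z axis and vertical below 0.06 rad and ((horizontal distance between tin1 and cup1 below 0.008 m and z of tin1 in the frame of cup1 between -0.004 and 0.005 m) or (horizontal distance between tin1 and cup2 below 0.008 m and z of tin1 in the frame of cup2 between -0.004 and 0.005 m) or (horizontal distance between tin1 and cup3 below 0.008 m and z of tin1 in the frame of cup3 between -0.004 and 0.005 m) or (horizontal distance between tin1 and cup4 below 0.008 m and z of tin1 in the frame of cup4 between -0.004 and 0.005 m)) and angle between each of tin1, tin2, tin3, tin4's own z axis and vertical below 0.12 rad and ((horizontal distance between tin2 and cup1 below 0.008 m and z of tin2 in the frame of cup1 between -0.004 and 0.005 m) or (horizontal distance between tin2 and cup2 below 0.008 m and z of tin2 in the frame of cup2 between -0.004 and 0.005 m) or (horizontal distance between tin2 and cup3 below 0.008 m and z of tin2 in the frame of cup3 between -0.004 and 0.005 m) or (horizontal distance between tin2 and cup4 below 0.008 m and z of tin2 in the frame of cup4 between -0.004 and 0.005 m)) and ((horizontal distance between tin3 and cup1 below 0.008 m and z of tin3 in the frame of cup1 between -0.004 and 0.005 m) or (horizontal distance between tin3 and cup2 below 0.008 m and z of tin3 in the frame of cup2 between -0.004 and 0.005 m) or (horizontal distance between tin3 and cup3 below 0.008 m and z of tin3 in the frame of cup3 between -0.004 and 0.005 m) or (horizontal distance between tin3 and cup4 below 0.008 m and z of tin3 in the frame of cup4 between -0.004 and 0.005 m)) and ((horizontal distance between tin4 and cup1 below 0.008 m and z of tin4 in the frame of cup1 between -0.004 and 0.005 m) or (horizontal distance between tin4 and cup2 below 0.008 m and z of tin4 in the frame of cup2 between -0.004 and 0.005 m) or (horizontal distance between tin4 and cup3 below 0.008 m and z of tin4 in the frame of cup3 between -0.004 and 0.005 m) or (horizontal distance between tin4 and cup4 below 0.008 m and z of tin4 in the frame of cup4 between -0.004 and 0.005 m)) and contact force between the fingers and tin1 below 0.3 N and contact force between the fingers and tin2 below 0.3 N and contact force between the fingers and tin3 below 0.3 N and contact force between the fingers and tin4 below 0.3 N), for 0.2 s.
3. the knob is seated on the shaft, down on the carrier's hub, and let go (horizontal distance between each of carrier, knob and shaft_foot below 0.004 m and z of carrier in the frame of shaft_foot between -0.004 and 0.004 m and angle between carrier's own z axis and vertical below 0.06 rad and z of knob in the frame of shaft_foot between 0.041 and 0.05 m and angle between knob's own z axis and vertical below 0.08 rad and contact force between the fingers and knob below 0.3 N), for 0.2 s.
4. the blue key is pressed (value of joint key_blue above 0.0045 m), for 0.05 s.
5. the yellow key is pressed (value of joint key_yellow above 0.0045 m), for 0.05 s.
6. the blue key is pressed (value of joint key_blue above 0.0045 m), for 0.05 s.
7. the green key is pressed (value of joint key_green above 0.0045 m), for 0.05 s.
At the end, for the whole second after the job is handed in: Carrier on the shaft (4 mm of axis, 4 mm of collar, 0.06 rad upright); every present tin upright in a cup (8 mm of its middle, 5 mm of its floor); knob on the shaft (4 mm of axis, underside 41 to 50 mm above the collar, 0.08 rad upright); all at rest, keys up (horizontal distance between each of carrier, knob and shaft_foot below 0.004 m and z of carrier in the frame of shaft_foot between -0.004 and 0.004 m and angle between carrier's own z axis and vertical below 0.06 rad and ((horizontal distance between tin1 and cup1 below 0.008 m and z of tin1 in the frame of cup1 between -0.004 and 0.005 m) or (horizontal distance between tin1 and cup2 below 0.008 m and z of tin1 in the frame of cup2 between -0.004 and 0.005 m) or (horizontal distance between tin1 and cup3 below 0.008 m and z of tin1 in the frame of cup3 between -0.004 and 0.005 m) or (horizontal distance between tin1 and cup4 below 0.008 m and z of tin1 in the frame of cup4 between -0.004 and 0.005 m)) and angle between each of tin1, tin2, tin3, tin4's own z axis and vertical below 0.12 rad and ((horizontal distance between tin2 and cup1 below 0.008 m and z of tin2 in the frame of cup1 between -0.004 and 0.005 m) or (horizontal distance between tin2 and cup2 below 0.008 m and z of tin2 in the frame of cup2 between -0.004 and 0.005 m) or (horizontal distance between tin2 and cup3 below 0.008 m and z of tin2 in the frame of cup3 between -0.004 and 0.005 m) or (horizontal distance between tin2 and cup4 below 0.008 m and z of tin2 in the frame of cup4 between -0.004 and 0.005 m)) and ((horizontal distance between tin3 and cup1 below 0.008 m and z of tin3 in the frame of cup1 between -0.004 and 0.005 m) or (horizontal distance between tin3 and cup2 below 0.008 m and z of tin3 in the frame of cup2 between -0.004 and 0.005 m) or (horizontal distance between tin3 and cup3 below 0.008 m and z of tin3 in the frame of cup3 between -0.004 and 0.005 m) or (horizontal distance between tin3 and cup4 below 0.008 m and z of tin3 in the frame of cup4 between -0.004 and 0.005 m)) and ((horizontal distance between tin4 and cup1 below 0.008 m and z of tin4 in the frame of cup1 between -0.004 and 0.005 m) or (horizontal distance between tin4 and cup2 below 0.008 m and z of tin4 in the frame of cup2 between -0.004 and 0.005 m) or (horizontal distance between tin4 and cup3 below 0.008 m and z of tin4 in the frame of cup3 between -0.004 and 0.005 m) or (horizontal distance between tin4 and cup4 below 0.008 m and z of tin4 in the frame of cup4 between -0.004 and 0.005 m)) and z of knob in the frame of shaft_foot between 0.041 and 0.05 m and angle between knob's own z axis and vertical below 0.08 rad and linear speed of each of carrier, knob, tin1, tin2, tin3, tin4 below 0.02 m/s and value of joint each of key_yellow, key_red, key_green, key_blue below 0.003 m); the robot touches nothing.
It fails at once if the red key is pressed (value of joint key_red above 0.003 m).
It fails at once if two keys are pressed at the same time (value of joint each of key_yellow, key_red above 0.003 m or value of joint each of key_yellow, key_green above 0.003 m or value of joint each of key_yellow, key_blue above 0.003 m or value of joint each of key_red, key_green above 0.003 m or value of joint each of key_red, key_blue above 0.003 m or value of joint each of key_green, key_blue above 0.003 m).
It fails at once if a bystander is moved more than 40 mm (distance of any of solvent_can, beaker, spatula, marker, brass_ring, tin_lid from where it was at the start of the episode above 0.04 m).
Of tin1, tin2, tin3, tin4 only 2 to 4 are there at a start; the rules pass over those that are not, and their reading is None.
At some moment in a run one of tin1, tin2, tin3, tin4, knob may be knocked a few centimetres aside while the robot is not near it.
It also fails if it takes over 210 s, if anything falls off the work surface, if the arm or the gripper's body presses on something with over 40 N, if the wrist force passes 120 N, or if a joint passes its speed limit or range.

## Working session

There is one attempt and no reset: what is moved stays moved. The work goes in short steps, each a Python script; the robot and the scene stay as the last script left them, time stands still between calls to the robot, and variables do not carry over. Pictures are saved under pics/ and viewed, at most 17 in all, crops included, and the job is handed in when it is done.

```bash
mkdir -p pics; ls
python3 - <<'E'
from station import *
import cv2
for n in ("scene","side"):
    im=get_image(n); cv2.imwrite(f"pics/{n}0.png",im[:,:,::-1])
    c=get_calibration(n); print(n,c)
    for k in ("shaft_foot","carrier","tin1","knob","key_blue_top","key_yellow_top","key_green_top","beaker","solvent_can"):
        try: print(k,[(round(d["score"],2),[round(float(v)) for v in d["extent"]]) for d in spot_in(k,n)])
        except Exception as e: print(k,repr(e))
print(get_calibration("wrist")); o=get_obs(); print(o)
import station; print([x for x in dir(station) if not x.startswith('_')]);
E
```

```text
pics
scene {'fx': 365.7439093177558, 'fy': 365.7439093177558, 'cx': 322.26784620957176, 'cy': 195.99333988487217, 'R': array([[ 0.05221332,  0.99863005,  0.00343523],
       [ 0.85149156, -0.04272239, -0.52262504],
       [-0.5217623 ,  0.03021306, -0.85255573]]), 't': array([-126.86400768, -388.39874496, 1418.67728842])}
shaft_foot [(0.84, [303, 228, 21, 26])]
carrier [(0.88, [393, 133, 60, 49]), (0.87, [391, 198, 60, 48]), (0.64, [467, 197, 51, 54])]
tin1 [(0.61, [234, 178, 13, 16]), (0.54, [261, 183, 14, 16]), (0.44, [316, 184, 14, 12])]
knob [(0.66, [209, 172, 17, 17])]
key_blue_top [(0.4, [390, 195, 64, 55])]
key_yellow_top [(0.43, [391, 197, 61, 52]), (0.41, [215, 219, 9, 10])]
key_green_top [(0.4, [183, 223, 4, 8])]
beaker [(0.65, [274, 297, 25, 28]), (0.27, [391, 197, 63, 56])]
solvent_can [(0.69, [208, 172, 20, 16]), (0.64, [371, 273, 28, 32])]
side {'fx': 415.9070570589619, 'fy': 415.9070570589619, 'cx': 320.4177220143774, 'cy': 199.46814959042536, 'R': array([[-0.76298112, -0.64624444,  0.01509752],
       [-0.33081306,  0.37029221, -0.8680129 ],
       [ 0.55535802, -0.66
[... 1175 characters left out ...]
': array([ 0.04419843, -0.10282075, -0.05522529,  0.07336879, -0.03128671,
        0.07532556]), 'effort': array([ 1.62130269e-03, -3.96899879e+01, -3.04261565e+01,  2.53299623e-05,
        6.52251601e-04,  2.48994020e-06]), 'tcp_pos': array([ 172.02982162, -600.88136248,  231.28918852]), 'ee_rot': array([-1.79998433e+02, -1.40531508e-04,  1.59717618e+01]), 'wrist_force': array([-0.14701819,  0.57783059, -0.76885008]), 'moment': array([-0.00952821,  0.03228617,  0.01044114]), 'grip_force': 0.0, 'grip_width': 85.35710849108672}
['Unreachable', 'get_calibration', 'get_image', 'get_obs', 'goto', 'grasp_offset', 'grip', 'move_j', 'move_l', 'regions_of', 'sign_off', 'solve_ik', 'spot_in', 'wait']
```

Run:
```python
import cv2
a=cv2.imread("pics/scene0.png")[80:340,140:540]; cv2.imwrite("pics/scene0c.png",cv2.resize(a,None,fx=2,fy=2,interpolation=cv2.INTER_CUBIC))
```

```text
(no output)
```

View pics/scene0c.png

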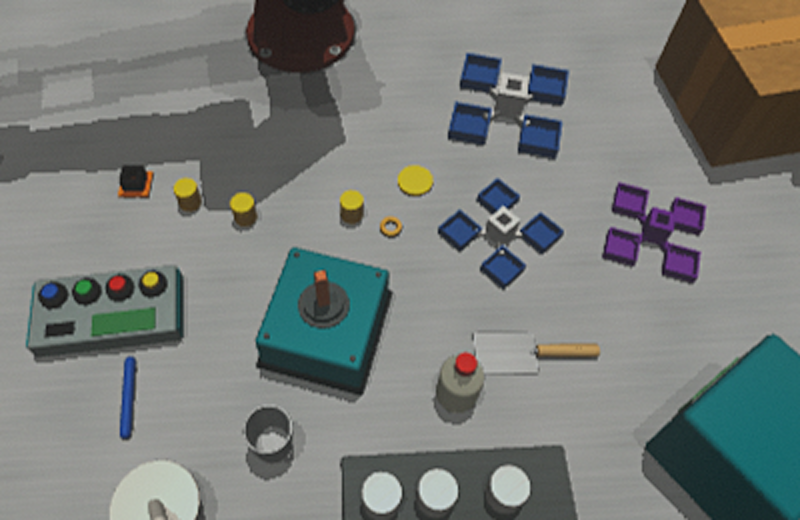

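View pics/side0.png

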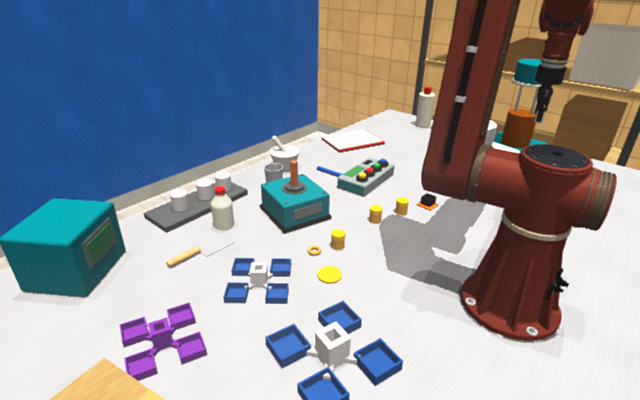

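```bash
cat > h.py <<'E'
from station import *
import numpy as np, cv2
from scipy.spatial.transform import Rotation as Ro
def cam(n):
    c=get_calibration(n); K=np.array([[c["fx"],0,c["cx"]],[0,c["fy"],c["cy"]],[0,0,1]])
    if n!="wrist": return K,c["R"],c["t"]
    o=get_obs(); T=np.eye(4); T[:3,:3]=Ro.from_euler("xyz",o["ee_rot"],degrees=True).as_matrix(); T[:3,3]=o["tcp_pos"]
    M=np.linalg.inv(T@c["mount"]); return K,M[:3,:3],M[:3,3]
def proj(C,X):
    K,R,t=C; p=(np.atleast_2d(X)@R.T+t)@K.T; return p[:,:2]/p[:,2:]
def back(C,uv,z):
    K,R,t=C; o=-R.T@t; uv=np.atleast_2d(uv); d=np.c_[uv,np.ones(len(uv))]@np.linalg.inv(K).T@R
    return o+d*((z-o[2])/d[:,2])[:,None]
def shot(name):
    C=cam("wrist"); im=get_image("wrist"); cv2.imwrite(f"pics/{name}.png",im[:,:,::-1]); np.savez(f"pics/{name}.npz",K=C[0],R=C[1],t=C[2]); return C,im
def load(name):
    d=np.load(f"pics/{name}.npz"); return (d["K"],d["R"],d["t"]),cv2.imread(f"pics/{name}.png")[:,:,::-1]
E
python3 - <<'E'
from h import *
C=cam("scene")
for n,u,v,z in [("carrier",503,213,45),("shaft",323,305,97),("tinA",186,186,45),("tinB",242,202,45),("tinC",351,199,45),("knob",134,173,32),("blue",52,291,58),("green",86,288,58),("red",120,283,58),("yellow",152,279,58),("bottle",465,363,120),("lid",415,180,8),("ring",391,226,10),("bigcar",513,85,45)]:
    print(n,back(C,[140+u/2,80+v/2],z)[0].round())
E
```

```text
carrier [465. 320.  45.]
shaft [635.  36.  97.]
tinA [ 388. -180.   45.]
tinB [424. -89.  45.]
tinC [426.  83.  45.]
knob [ 348. -270.   32.]
blue [ 574. -356.   58.]
green [ 572. -308.   58.]
red [ 566. -260.   58.]
yellow [ 562. -214.   58.]
bottle [738. 217. 120.]
lid [368. 192.   8.]
ring [458. 146.  10.]
bigcar [199. 378.  45.]
```

Run:
```python
from h import *
def look(name,x,y,zt,h=250):
    # h = tcp height above target plane
    goto([x-(82-.328*(h+142)),y,zt+h],[180,0,0]); wait(.2); return shot(name)
for a in [("keys",568,-285,50,200),("tins",395,-90,45,240),("shaft",635,36,97,170),("car",465,320,30,130)]:
    look(*a); o=get_obs(); print(a[0],o["t"],o["tcp_pos"].round(1),o["joint_pos"].round(0))
ims=[cv2.imread(f"pics/{n}.png") for n in("keys","tins","shaft","car")]
m=np.vstack([np.hstack(ims[:2]),np.hstack(ims[2:])]); cv2.imwrite("pics/m1.png",cv2.resize(m,(800,500),interpolation=cv2.INTER_AREA))
```

```text
keys 3.1667 [ 597.8 -285.7  250. ] [-32.  16.  86.  -0.  78.  58.]
tins 4.4167 [438.9 -90.7 284.8] [-21. -12. 112.  -0.  81.  69.]
shaft 5.6583 [655.  35. 268.] [-3. 15. 86. -0. 79. 87.]
car 7.2417 [473.2 319.5 160.4] [ 27.  10. 103.  -0.  67. 117.]
```

View pics/m1.png

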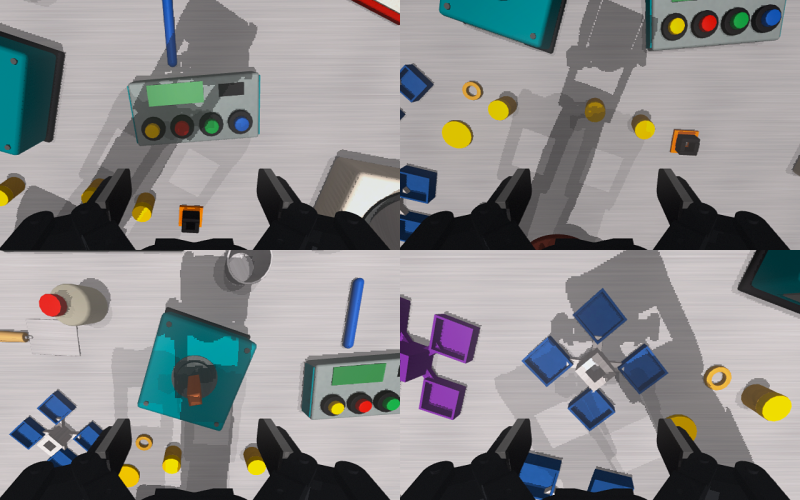

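```bash
cat >> h.py <<'E'
from scipy.optimize import minimize
def box(cx,cy,wx,wy,z0,z1,wt=None):
    P=[]
    for z,w in((z0,1),(z1,1 if wt is None else wt/wx)):
        P+=[[cx+sx*wx/2*w,cy+sy*wy/2*w,z] for sx in(-1,1) for sy in(-1,1)]
    return np.array(P)
def place(P,x,y,z,yaw):
    c,s=np.cos(np.radians(yaw)),np.sin(np.radians(yaw)); return P@np.array([[c,s,0],[-s,c,0],[0,0,1]])+[x,y,z]
def render(C,parts,pose,z,S=4,shape=(400,640)):
    m=np.zeros(shape,np.uint8)
    for P in parts:
        q=cv2.convexHull(np.round(proj(C,place(P,pose[0],pose[1],z,pose[2]))*16).astype(np.int32).reshape(-1,1,2))
        cv2.fillConvexPoly(m,q,255,cv2.LINE_AA,4)
    return m
def fit(C,mask,parts,z,p0,step=(6,6,8)):
    mk=mask.astype(float); f=lambda p:(lambda r:1-np.minimum(r,mk).sum()/np.maximum(r,mk).sum())(render(C,parts,p,z)/255.)
    best=None
    for dy in(0,-15,15,30):
        p=np.array(p0,float)+[0,0,dy]; sim=[p]+[p+np.eye(3)[i]*step[i] for i in range(3)]
        r=minimize(f,p,method="Nelder-Mead",options=dict(initial_simplex=sim,xatol=.05,fatol=1e-4))
        r=minimize(f,r.x,method="Nelder-Mead",options=dict(initial_simplex=[r.x]+[r.x+np.eye(3)[i]*2 for i in range(3)],xatol=.02,fatol=1e-5))
        if best is None or r.fun<best.fun: best=r
    return best.x.round(2),round(1-best.fun,3)
CUPS=[box(46*a,46*b,49,49,0,18) for a in(-1,1) for b in(-1,1)]
HUB=[box(0,0,36,36,0,45)]
KNOB=[box(0,0,50,50,0,6),box(0,0,36,36,6,32)]
SHAFT=[np.vstack([box(0,0,16,16,0,71),box(0,0,10,10,75,75)])]
hsv=lambda im:cv2.cvtColor(np.ascontiguousarray(im),cv2.COLOR_RGB2HSV)
def blue(im): h=hsv(im); return (abs(h[...,0].astype(int)-110)<12)&(h[...,1]>120)&(h[...,2]>30)
E
python3 - <<'E'
from h import *
print("go",grasp_offset)
C,im=load("car"); m=blue(im); n,l,st,ce=cv2.connectedComponentsWithStats(m.astype(np.uint8))
for i in range(1,n):
    if st[i,4]>300: print(st[i],ce[i].round())
print(back(C,[595*1.6-640,370*1.6-400],45))
# keys
C,im=load("keys"); h=hsv(im)
for n,(u,v) in dict(yellow=(152,130),red=(181,126),green=(211,127),blue=(241,125)).items():
    u=int(u*1.6);v=int(v*1.6); print(n,h[v,u],back(C,[u,v],58)[0].round())
C,im=load("shaft"); h=hsv(im)
print(h[235:255:5,300:320:4].tolist(), h[375//1-175,300:330:5].tolist())
goto([635-33,36,188],[180,0,0]); wait(.2); C,im=shot("shaft2"); print(get_obs()["t"])
E
```

```text
go 18.700000000000003
[ 277   61   86   90 3749] [320. 105.]
[ 195  140   81   79 2713] [237. 176.]
[ 348  153   81   78 2826] [388. 190.]
[ 268  224   76   66 2126] [306. 253.]
[ 190  325   68   75 3368] [223. 359.]
[ 300  350   74   38 1814] [334. 370.]
[[480.49929239 317.81933187  45.        ]]
yellow [ 22 234 132] [ 566. -218.   58.]
red [  2 176  97] [ 573. -265.   58.]
green [ 68 173 140] [ 571. -313.   58.]
blue [109 184 186] [ 574. -361.   58.]
[[[8, 142, 90], [9, 147, 99], [9, 144, 99], [9, 143, 93], [9, 146, 96]], [[94, 144, 83], [10, 146, 105], [9, 147, 104], [10, 149, 103], [9, 147, 104]], [[93, 229, 89], [9, 145, 95], [10, 160, 134], [10, 162, 134], [10, 164, 132]], [[92, 223, 87], [92, 244, 91], [92, 244, 89], [92, 232, 87], [92, 240, 87]]] [[93, 48, 53], [93, 49, 52], [10, 72, 64], [9, 136, 90], [93, 45, 51], [100, 44, 52]]
8.6833
```

View pics/shaft2.png

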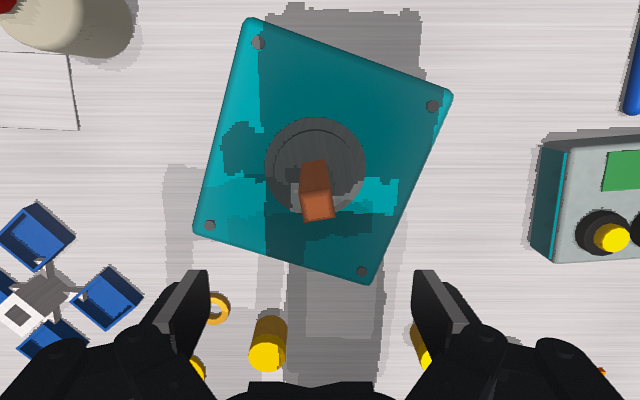

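```bash
cat >> h.py <<'E'
def comp(m,uv,r=40):
    """connected part of mask nearest pixel uv"""
    m=cv2.morphologyEx(m.astype(np.uint8),cv2.MORPH_OPEN,np.ones((2,2))); n,l,st,ce=cv2.connectedComponentsWithStats(m)
    i=min([i for i in range(1,n) if st[i,4]>30],key=lambda i:np.hypot(*(ce[i]-uv))); return l==i
def copper(im): h=hsv(im); return (h[...,0]>=4)&(h[...,0]<=14)&(h[...,1]>85)&(h[...,2]>40)
E
python3 - <<'E'
from h import *
def ov(C,im,parts,p,z,m,name):
    o=im.copy(); r=render(C,parts,p,z)
    c,_=cv2.findContours((r>127).astype(np.uint8),0,1); o=cv2.resize(o,None,fx=3,fy=3)
    for k in c: cv2.drawContours(o,[k*3+1],-1,(255,255,255),1)
    u,v,w,h=cv2.boundingRect(r); return o[3*max(v-10,0):3*(v+h+10),3*(u-10):3*(u+w+10),::-1]
for n,uv in(("shaft",(310,225)),("shaft2",(316,190))):
    C,im=load(n); m=comp(copper(im),uv); p,s=fit(C,m,SHAFT,97,(637,34,0)); print(n,m.sum(),p,s)
    if n=="shaft2": a=ov(C,im,SHAFT,p,97,m,n)
C,im=load("car"); l=blue(im); M=np.zeros(l.shape,bool)
for uv in((320,105),(237,176),(388,190),(306,253)): M|=comp(l,uv)
# blue mask against cups; close inner-wall gaps
p,s=fit(C,M,CUPS,0,(475,318,45)); print("car cups",p,s)
b=ov(C,im,CUPS+HUB,p,0,M,"c"); 
h=max(a.shape[0],b.shape[0]); o=np.zeros((h,a.shape[1]+b.shape[1],3),np.uint8); o[:a.shape[0],:a.shape[1]]=a; o[:b.shape[0],a.shape[1]:]=b
f=min(800/o.shape[1],600/o.shape[0]); cv2.imwrite("pics/ov.png",cv2.resize(o,None,fx=f,fy=f))
E
```

```text
shaft 997 [629.42  33.21   5.9 ] 0.918
shaft2 1811 [629.74  33.71  11.04] 0.922
car cups [475.78 316.62  39.93] 0.759
```

View pics/ov.png

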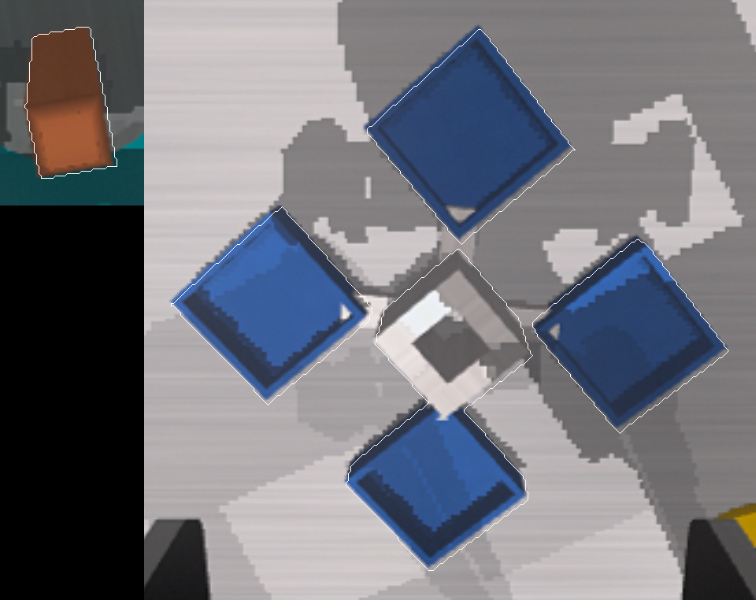

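Run:
```python
from h import *
for n,yaw,s in(("shaft3",180,-1),("shaft4",100,0)):
    d=Ro.from_euler("z",yaw,degrees=True).apply([45,0,0])
    if yaw==100: goto([629-d[0]*.75,33-d[1]*.75,190],[180,0,100])
    else: goto([629-d[0],33-d[1],200],[180,0,yaw])
    wait(.2); C,im=shot(n); uv=proj(C,[[629,33,140]])[0]
    m=comp(copper(im),uv); print(n,uv,m.sum(),fit(C,m,SHAFT,97,(630,33,8)),get_obs()["joint_pos"].round(),get_obs()["t"])
```

```text
shaft3 [310.49457793 148.21903305] 1413 (array([630.14,  34.77,  11.18]), np.float64(0.924)) [ -3.  20.  87.  -0.  73. -93.] 11.5833
shaft4 [306.15397618 174.27300779] 1666 (array([630.19,  34.45,   9.59]), np.float64(0.909)) [ -6.  16.  93.   0.  71. -16.] 13.05
```

```bash
cat >> h.py <<'E'
def F(): return get_obs()["wrist_force"]
def down(x,y,z0,z1,dz=6,lim=8,speed=80):
    """descend in steps until z1 or contact force change beyond lim; returns reached z"""
    wait(.1); f0=F(); z=z0
    while z>z1:
        z=max(z-dz,z1); move_l([x,y,z],None,speed); df=F()-f0
        if np.linalg.norm(df)>lim: print("contact",round(z,1),df.round(1)); break
    print("down",round(z,1),(F()-f0).round(1),get_obs()["tcp_pos"].round(1)); return z
E
python3 - <<'E'
from h import *
grip(62); x,y,a=475.8,316.8,129.9
goto([x,y,110],[180,0,a]); move_l([x,y,14],None,120)
grip(20,60); o=get_obs(); print(o["grip_width"],o["grip_force"],o["tcp_pos"].round(1))
move_l([x,y,60]); print(F()); move_l([x,y,215]); print(get_obs()["grip_width"],F())
goto([630,34.3,215],[180,0,100]); wait(.2); C,im=shot("held"); print(get_obs()["t"])
E
```

```text
34.97755268425645 62.945133447647095 [476.8 317.3  15.3]
[ 1.02244384 -0.05420207 -4.31680995]
35.17949282316156 [-1.1170019   0.03286644 -4.84228768]
19.1917
```

View pics/held.png

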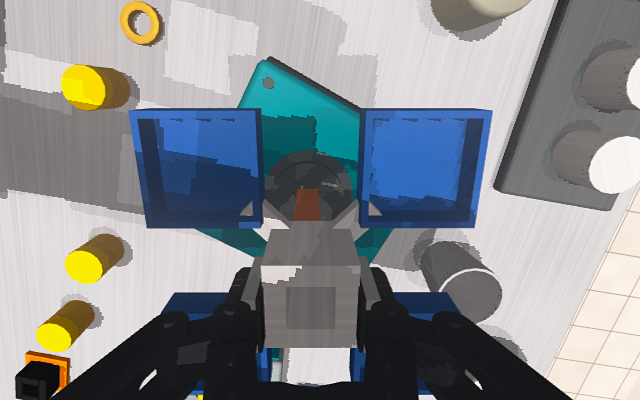

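Run:
```python
from h import *
C,im=load("held"); m=blue(im); M=comp(m,(200,170))|comp(m,(425,165))
P=[CUPS[i] for i in range(4)]
tp=get_obs()["tcp_pos"]
# cups in tool x+ direction: yaw 100 -> choose two with largest projection on that direction for yaw ~10
d=np.array([np.cos(np.radians(100)),np.sin(np.radians(100))])
pl=[place(c,0,0,0,10).mean(0)[:2]@d for c in CUPS]; P=[CUPS[i] for i in np.argsort(pl)[-2:]]
M=cv2.morphologyEx(M.astype(np.uint8),cv2.MORPH_CLOSE,np.ones((15,15)))
for z in(199,200,201,202): print(z,fit(C,M,P,z,(630,34,10)))
print(tp)
```

```text
199 (array([632.13,  36.64,  10.16]), np.float64(0.941))
200 (array([632.15,  36.77,  10.  ]), np.float64(0.929))
201 (array([632.04,  36.79,   9.95]), np.float64(0.916))
202 (array([632.07,  36.91,  10.06]), np.float64(0.903))
[629.72706895  35.68002619 215.08422311]
```

Run:
```python
from h import *
d=np.array([np.cos(np.radians(100)),np.sin(np.radians(100))])
pl=[place(c,0,0,0,10).mean(0)[:2]@d for c in CUPS]; P=[CUPS[i] for i in np.argsort(pl)[-2:]]
def meas(n):
    C,im=shot(n); m=blue(im); M=comp(m,(200,170))|comp(m,(425,165))
    M=cv2.morphologyEx(M.astype(np.uint8),cv2.MORPH_CLOSE,np.ones((15,15))); return fit(C,M,P,198.5,(630,34,10)), get_obs()["tcp_pos"].round(2)
print(get_obs()["tcp_pos"])
move_l([628,32.3,214]); wait(.5); print(meas("held2"))
```

```text
[629.72706895  35.68002619 215.08422311]
((array([630.41,  33.19,   9.92]), np.float64(0.93)), array([628.01,  32.26, 213.97]))
```

Run:
```python
from h import *
x,y=627.7,33.4
move_l([x,y,200]); wait(.3); z=down(x,y,200,150,dz=5,lim=6)
if z<=150: z=down(x,y,150,111,dz=4,lim=10)
wait(.3); o=get_obs(); print(o["tcp_pos"].round(1),o["wrist_force"].round(1),o["moment"].round(2),o["t"])
```

```text
down 150 [0.1 1.5 1. ] [627.2  33.4 149.4]
down 111 [-1.8  0.9  6.6] [628.5  33.4 112.3]
[628.5  33.3 112.3] [-1.7  0.1  5.4] [ 0.01  0.53 -0.  ] 26.0417
```

Run:
```python
from h import *
grip(62); move_l([627.7,33.4,225],None,200)
d=Ro.from_euler("z",100,degrees=True).apply([30,0,0]); goto([630-d[0],34-d[1],250],[180,0,100]); wait(.3)
C,im=shot("seat"); m=blue(im); ctr=[proj(C,place(c,630,34,97,10).mean(0))[0] for c in CUPS]
M=np.zeros(m.shape,bool)
for u in ctr: M|=comp(m,u)
M=cv2.morphologyEx(M.astype(np.uint8),cv2.MORPH_CLOSE,np.ones((9,9)))
print(np.round(ctr)); 
for z in(97,100,105): print(z,fit(C,M,CUPS,z,(630,34,10)))
goto([438.9,-90.7,285],[180,0,0]); wait(.3); shot("tins2"); print(get_obs()["t"])
C,im=load("tins2")
yl=(lambda h:(h[...,0]>20)&(h[...,0]<32)&(h[...,1]>150)&(h[...,2]>60))(hsv(im)); n,l,st,ce=cv2.connectedComponentsWithStats(yl.astype(np.uint8))
for i in range(1,n):
    if st[i,4]>60: print(st[i],ce[i].round(),back(C,ce[i],42)[0].round())
a=np.hstack([load("seat")[1],im])[:,:,::-1]; cv2.imwrite("pics/m2.png",cv2.resize(a,(800,250),interpolation=cv2.INTER_AREA))
```

```text
[[255. 206.]
 [250.  94.]
 [363. 207.]
 [368.  94.]]
97 (array([631.47,  33.96,  10.06]), np.float64(0.921))
100 (array([631.43,  34.33,  10.05]), np.float64(0.901))
105 (array([631.29,  35.17,  10.08]), np.float64(0.862))
29.45
[429  29  28  27 575] [442.  42.] [ 566. -223.   42.]
[141 159  34  34 862] [158. 175.] [428.  81.  42.]
[296 162  33  34 859] [312. 178.] [425. -93.  42.]
[  67  193   49   44 1660] [ 91. 214.] [381. 165.  42.]
[375 192  33  31 777] [391. 207.] [ 390. -185.   42.]
```

View pics/m2.png

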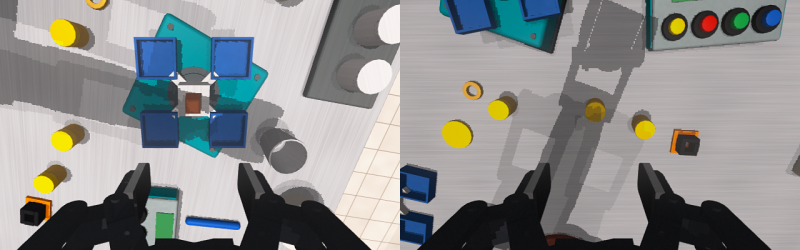

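```bash
cat >> h.py <<'E'
A=np.linspace(0,2*np.pi,48,endpoint=False)
def cyl(r,z0,z1): return [np.array([[r*np.cos(a),r*np.sin(a),z] for z in(z0,z1) for a in A])]
def yellow(im): h=hsv(im); return (h[...,0]>20)&(h[...,0]<32)&(h[...,1]>150)&(h[...,2]>60)
def exact(p,speed=100):
    p=np.array(p,float); move_l(p,None,speed); wait(.25); e=p-get_obs()["tcp_pos"]
    if np.hypot(*e[:2])>.3: move_l(p+e*[1,1,0],None,speed); wait(.15)
    return p+e*[1,1,0]
def tin_at(x,y,name,yaw=100,zt=160):
    goto([x,y,zt],[180,0,yaw]); wait(.3); C,im=shot(name); m=comp(yellow(im),proj(C,[[x,y,43]])[0])
    r=[(lambda q:(q[1],h,q[0]))(fit(C,m,cyl(19,45-h,45),0,(x,y,0),(4,4,1))) for h in(6,8,10,12,14)]
    return max(r,key=lambda t:t[0])
E
python3 - <<'E'
from h import *
print(tin_at(425,-93,"t1")); C,im=load("t1"); print(get_obs()["tcp_pos"],get_obs()["t"])
r=tin_at(425,-93,"t1b",yaw=10); print(r,get_obs()["joint_pos"].round())
E
```

```text
(np.float64(0.926), 6, array([424.83, -92.54,   0.76]))
[425.11751859 -93.03755851 160.16126383] 31.35
(np.float64(0.924), 6, array([424.38, -93.57,   0.68])) [-22.  -7. 121.   0.  66.  58.]
```

```bash
cat >> h.py <<'E'
CC=np.array([630.7,34.1])
def cup(a,b,yaw=10.): c,s=np.cos(np.radians(yaw)),np.sin(np.radians(yaw)); return CC+[46*(a*c-b*s),46*(a*s+b*c)]
def pick_tin(x,y):
    grip(62); move_l([x,y,100],None,150); exact([x,y,60]); q=exact([x,y,20],80)
    grip(20,40); o=get_obs(); print("grip",o["grip_width"],o["grip_force"],o["tcp_pos"].round(1)); 
    move_l([x,y,215],None,200); print("held",get_obs()["grip_width"])
def place_tin(a,b):
    x,y=cup(a,b); goto([x,y,215],[180,0,100]); q=exact([x,y,180]); z=down(q[0],q[1],180,130,dz=10,lim=5)
    z=down(q[0],q[1],130,119.5,dz=2,lim=6); return q
E
python3 - <<'E'
from h import *
goto([424.7,-92.9,130],[180,0,100]); pick_tin(424.7,-92.9); q=place_tin(-1,-1); wait(.2)
o=get_obs(); print(cup(-1,-1),o["tcp_pos"].round(1),o["wrist_force"],o["t"]);
E
```

```text
grip 36.79858927618986 40.04198133945465 [424.5 -92.8  20.2]
held 36.45308393117103
down 130 [ 0.1 -0.2 -0.5] [592.6 -19.1 129.6]
down 119.5 [-0.4 -0.2  2.5] [593.1 -19.2 120. ]
[593.38665953 -19.18897281] [593.  -19.2 119.8] [-0.29539321 -1.01274664  2.14207256] 44.225
```

Run:
```python
from h import *
grip(55); move_l([593,-19.2,215],None,200)
r=tin_at(390,-185,"t2"); print(r); x,y=r[2][:2]
pick_tin(x,y); place_tin(1,-1); q=cup(1,-1)
grip(55); move_l([*q,215],None,200)
r=tin_at(428,81,"t3"); print(r); x,y=r[2][:2]
pick_tin(x,y); place_tin(-1,1); q=cup(-1,1)
grip(55); move_l([*q,215],None,200)
d=Ro.from_euler("z",100,degrees=True).apply([30,0,0]); goto([630-d[0],34-d[1],260],[180,0,100]); wait(.3)
C,im=shot("seat2"); print(get_obs()["t"])
for a,b in((-1,-1),(1,-1),(-1,1)):
    c=cup(a,b); m=comp(yellow(im),proj(C,[[*c,143]])[0]); print(c.round(1),fit(C,m,cyl(19,39,45),100,(*c,0),(3,3,1)))
```

```text
(np.float64(0.919), 6, array([ 391.37, -184.74,    0.8 ]))
grip 36.74606578192516 40.0462406873703 [ 391.1 -184.6   20.2]
held 36.69972360065819
down 130 [ 0.9 -0.5  1.9] [682.6  -3.1 128.8]
down 119.5 [-0.2 -0.8  2.2] [683.6  -3.2 120. ]
(np.float64(0.921), 6, array([428.58,  81.22,   0.52]))
grip 37.00348882737398 40.04634618759155 [428.3  81.2  20.2]
held 36.963124698328066
contact 130 [-2.4  0.3 10.6]
down 130 [-2.4  0.3 10.6] [579.3  71.7 133.3]
contact 126 [-4.7 -0.6 10.5]
down 126 [-4.7 -0.6 10.5] [580.4  72.  132.5]
69.575
[593.4 -19.2] (array([594.58, -17.31,   1.33]), np.float64(0.931))
[684.   -3.2] (array([684.29,  -5.87,   1.32]), np.float64(0.938))
[577.4  71.4] (array([570.  ,  69.72,   2.26]), np.float64(0.925))
```

View pics/seat2.png

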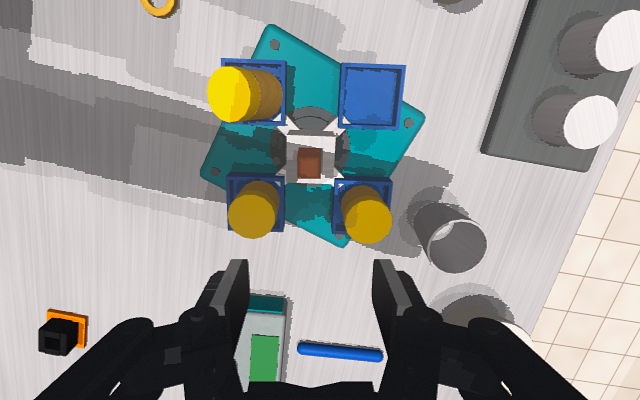

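Run:
```python
from h import *
def onecup(C,im,tag):
    i=3; m=comp(blue(im),proj(C,[[*cup(1,1),110]])[0]); m=cv2.morphologyEx(m.astype(np.uint8),cv2.MORPH_CLOSE,np.ones((9,9)))
    print(tag,"cup11",cup(1,1).round(1),fit(C,m,[box(0,0,49,49,0,18)],97,(*cup(1,1),10),(3,3,3)))
C,im=load("seat2"); onecup(C,im,"seat2")
goto([573,71,240],[180,0,10]); wait(.3); C,im=shot("tin3"); onecup(C,im,"tin3")
m=comp(yellow(im),proj(C,[[573,71,150]])[0])
for z in(100,105,110,115,120): print(z,fit(C,m,cyl(19,39,45),z,(573,71,0),(3,3,1)))
a=cv2.imread("pics/tin3.png"); cv2.imwrite("pics/tin3c.png",a[40:340,160:480])
print(get_obs()["t"])
```

```text
seat2 cup11 [668.   87.4] (array([670.89,  85.26,   7.91]), np.float64(0.95))
tin3 cup11 [668.   87.4] (array([669.07,  85.07,   7.87]), np.float64(0.963))
100 (array([568.11,  69.43,   2.02]), np.float64(0.89))
105 (array([569.23,  69.93,   2.52]), np.float64(0.857))
110 (array([570.64,  70.1 ,   1.94]), np.float64(0.823))
115 (array([5.7185e+02, 7.0300e+01, 2.3000e-01]), np.float64(0.789))
120 (array([572.84,  70.5 ,  -1.33]), np.float64(0.757))
71.4083
```

View pics/tin3c.png

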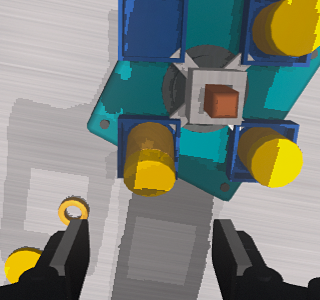

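Run:
```python
from h import *
grip(76); goto([572,70.3,200],[180,0,98]); exact([572,70.3,170]); wait(.1); f0=F()
z=down(572,70.3,170,123,dz=8,lim=5)
grip(20,20); o=get_obs(); print(o["grip_width"],o["grip_force"],(F()-f0).round(1))
move_l([572,70.3,135],None,60); o=get_obs(); print(o["grip_width"],(F()-f0).round(1)); move_l([572,70.3,215],None,150)
o=get_obs(); print(o["grip_width"],o["grip_force"],o["t"]); wait(.2); C,im=shot("held3")
goto([572,-20,225],[180,0,98])
cv2.imwrite("pics/held3c.png",cv2.resize(im[150:400,160:480,::-1],None,fx=1.5,fy=1.5))
```

```text
down 123 [-0.6  0.2  0.4] [571.5  70.3 122.3]
45.62638713589858 18.38548868894577 [-1.7 -0.3  3. ]
45.7720618920734 [ 0.4 -0.3  0.4]
45.39729625174179 18.442858457565308 77.3417
```

View pics/held3c.png

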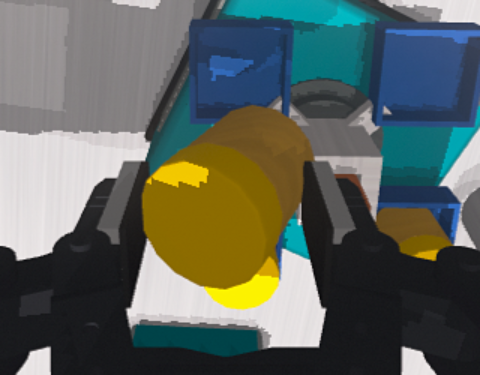

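Run:
```python
from h import *
goto([430,0,110],[180,0,98]); z=down(430,0,110,40,dz=14,lim=4); z=down(430,0,z,16,dz=2,lim=4,speed=40)
grip(76); move_l([430,0,130],None,100)
goto([430,0,190],[180,0,98]); wait(.3); C,im=shot("t4"); n,l,st,ce=cv2.connectedComponentsWithStats(yellow(im).astype(np.uint8))
for i in range(1,n):
    if st[i,4]>60: print(st[i],ce[i].round(),back(C,ce[i],43)[0].round())
m=comp(yellow(im),proj(C,[[430,0,43]])[0]); print(fit(C,m,cyl(19,39,45),0,(430,0,0),(4,4,1)),get_obs()["t"])
cv2.imwrite("pics/t4c.png",im[100:400,100:540,::-1])
```

```text
down 40 [-0.2  0.2 -0.1] [4.295e+02 1.000e-01 3.970e+01]
contact 22 [-2.3 -0.1  9.2]
down 22 [-2.3 -0.1  9.2] [ 4.304e+02 -2.000e-01  2.300e+01]
[346   0  42  38 699] [366.  18.] [453. 133.  43.]
[ 307  163   44   45 1532] [328. 185.] [445.   4.  43.]
[ 527  259   73   62 3414] [563. 289.] [679. -65.  43.]
(array([446.41,   2.66,  -2.73]), np.float64(0.912)) 85.225
```

View pics/t4c.png

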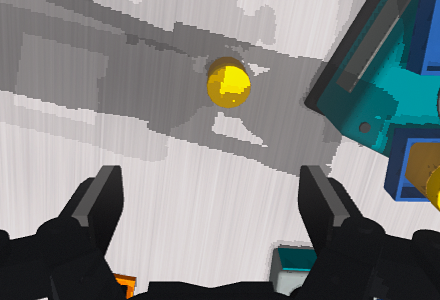

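Run:
```python
from h import *
r=tin_at(446.4,2.7,"t5",yaw=98); print(r); pick_tin(*r[2][:2])
goto([650,15,250],[180,0,98]); wait(.3); o=get_obs(); tp=o["tcp_pos"]; C,im=shot("held5")
m=comp(yellow(im),proj(C,[[*tp[:2],tp[2]+23]])[0]); t,s=fit(C,m,cyl(19,39,45),tp[2]-20,(*tp[:2],0),(3,3,1)); off=t[:2]-tp[:2]; print("held off",off,s)
for a,b in((1,1),(-1,1)):
    g=np.array([630.8,33.3])+46*np.array([a*.99-b*.137,a*.137+b*.99]); m=comp(blue(im),proj(C,[[*g,112]])[0]); m=cv2.morphologyEx(m.astype(np.uint8),cv2.MORPH_CLOSE,np.ones((9,9)))
    print((a,b),g.round(1),fit(C,m,[box(0,0,49,49,0,18)],97,(*g,8),(3,3,3)))
print(o["t"])
cv2.imwrite("pics/held5c.png",im[:,:,::-1])
```

```text
(np.float64(0.924), 6, array([446.53,   2.87,   1.23]))
grip 36.63447934536376 40.02269983291626 [446.2   2.9  20.2]
held 36.376716157769415
held off [2.3107848  2.22107736] 0.958
(1, 1) [670.   85.1] (array([671.28,  84.56,   8.09]), np.float64(0.959))
(-1, 1) [579.   72.5] (array([580.08,  73.13,   6.74]), np.float64(0.95))
91.7917
```

View pics/held5c.png

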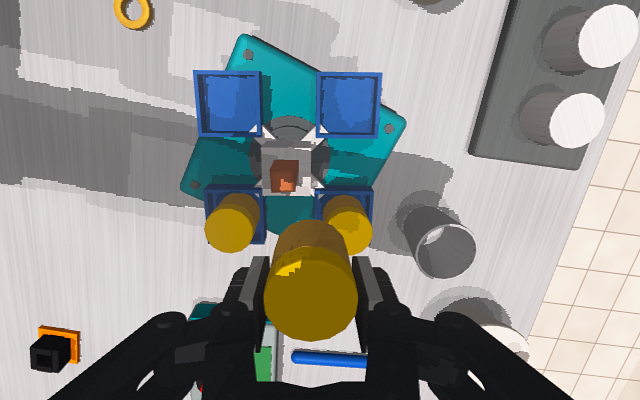

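Run:
```python
from h import *
x,y=670.3,85.0
goto([x,y,215],[180,0,98]); q=exact([x,y,150]); z=down(q[0],q[1],150,137,dz=13,lim=4); q=exact([x,y,137],50)
z=down(q[0],q[1],137,119.5,dz=2.5,lim=4.5,speed=40); o=get_obs(); print(o["tcp_pos"].round(1),o["moment"].round(2),o["t"])
```

```text
down 137 [-0.9  1.1 -0.4] [668.5  84.9 135.2]
down 119.5 [ 0.4 -0.9  2.5] [670.8  85.  120.2]
[670.8  85.  120.2] [-0.02  0.01  0.05] 96.4667
```

```bash
cat >> h.py <<'E'
def knobm(im,uv):
    h=hsv(im); o=(h[...,0]>6)&(h[...,0]<20)&(h[...,1]>170)&(h[...,2]>90); d=h[...,2]<62
    m=(o|d).astype(np.uint8); g=np.zeros_like(m); cv2.circle(g,tuple(int(v) for v in uv),75,1,-1)
    return comp(cv2.morphologyEx(m*g,cv2.MORPH_CLOSE,np.ones((3,3))),uv)
E
python3 - <<'E'
from h import *
grip(55); move_l([670.3,85,225],None,200)
d=Ro.from_euler("z",98,degrees=True).apply([30,0,0]); goto([630-d[0],34-d[1],270],[180,0,98]); wait(.3); shot("seat3")
x,y=352,-270; goto([x,y,190],[180,0,0]); wait(.3); C,im=shot("k1")
print([(round(d["score"],2),np.round(d["extent"]),back(C,d["extent"][:2],16)[0].round()) for d in spot_in("knob","wrist")],get_obs()["t"])
a=np.hstack([load("seat3")[1],im])[:,:,::-1]; cv2.imwrite("pics/m3.png",cv2.resize(a,(800,250),interpolation=cv2.INTER_AREA))
E
```

```text
[(0.78, array([320., 181.,  58.,  52.]), array([ 353., -280.,   16.]))] 100.1833
```

View pics/m3.png

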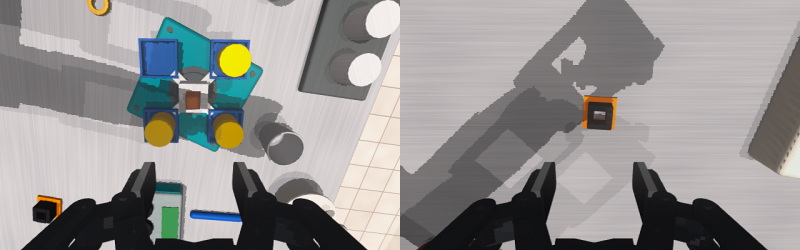

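Run:
```python
from h import *
C,im=load("k1"); m=knobm(im,(320,181)); print(m.sum(),fit(C,m,KNOB,0,(353,-280,0)))
C,im=load("seat3"); m=comp(copper(im),proj(C,[[630,34,155]])[0])
S=[np.vstack([box(0,0,16,16,45,71),box(0,0,10,10,75,75)])]
print(m.sum(),fit(C,m,S,97,(630,34,8)))
M=np.zeros(m.shape,bool)
for a,b in((-1,1),):
    c=cup(a,b,8); m=comp(blue(im),proj(C,[[*c,112]])[0]); m=cv2.morphologyEx(m.astype(np.uint8),cv2.MORPH_CLOSE,np.ones((9,9))); print(c,fit(C,m,[box(0,0,49,49,0,18)],97,(*c,8),(3,3,3)))
```

```text
2417 (array([ 349.54, -279.25,   -3.21]), np.float64(0.834))
631 (array([630.44,  34.14,   7.77]), np.float64(0.892))
[578.74570619  73.25036852] (array([580.32,  73.03,   6.79]), np.float64(0.946))
```

Run:
```python
from h import *
x,y=349.6,-279.3; goto([x,y,160],[180,0,87]); wait(.3); C,im=shot("k2"); uv=proj(C,[[x,y,16]])[0]; m=knobm(im,uv); p,s=fit(C,m,KNOB,0,(x,y,-3)); print(m.sum(),p,s)
h=hsv(im); r=render(C,KNOB,p,0); c,_=cv2.findContours((r>127).astype(np.uint8),0,1); u,v=uv.astype(int)
o=cv2.resize(im,None,fx=4,fy=4); cv2.drawContours(o,[k*4+2 for k in c],-1,(255,255,255),1); cv2.imwrite("pics/k2c.png",o[4*(v-60):4*(v+60),4*(u-70):4*(u+70),::-1])
```

```text
3048 [ 351.37 -279.13   -3.98] 0.869
```

View pics/k2c.png

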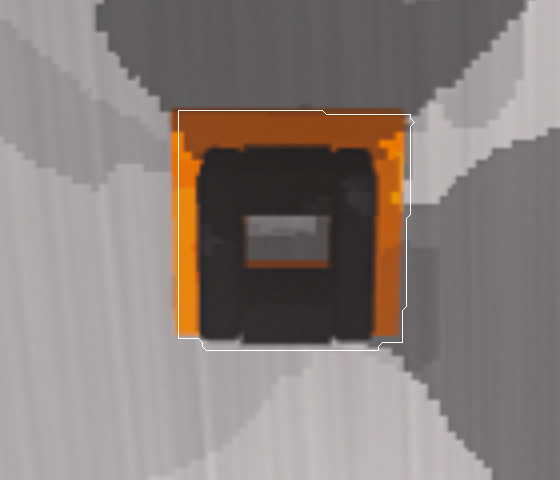

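Run:
```python
from h import *
for n in("held","held5"):
    C,im=load(n); R,t=C[1],C[2]; print(n,"cam pos",(-R.T@t).round(1), "zaxis",R[2].round(4),"xaxis",R[0].round(4), back(C,[310.5,170],219 if n=="held" else 275)[0].round(1))
x,y=350.4,-279.2; grip(62); move_l([x,y,70],[180,0,86.5],120); exact([x,y,40]); exact([x,y,9],60); grip(20,60)
o=get_obs(); print(o["grip_width"],o["grip_force"],o["tcp_pos"].round(1),o["ee_rot"].round(2)); move_l([x,y,215],None,150); print(get_obs()["grip_width"])
goto([630.3,34.1,225],[180,0,98]); q=exact([630.3,34.1,215]); o=get_obs(); print(q,o["tcp_pos"].round(2),o["ee_rot"].round(2),o["t"]); C,im=shot("k3")
cv2.imwrite("pics/k3c.png",im[100:400,140:500,::-1])
```

```text
held cam pos [617.7 114.8 357.3] zaxis [ 0.0553 -0.3081 -0.9498] xaxis [9.843e-01 1.765e-01 1.000e-04] [623.4  83.9 219. ]
held5 cam pos [640.2  94.3 392.6] zaxis [ 0.044  -0.3102 -0.9496] xaxis [9.902e-01 1.395e-01 3.000e-04] [644.1  67.9 275. ]
34.912076686402386 60.58801889419556 [ 350.4 -279.2    9.3] [1.7997e+02 3.0000e-02 8.6500e+01]
34.63653341146404
[630.13082118  34.40332183 215.        ] [630.16  34.47 215.05] [180.     0.    98.01] 109.7917
```

View pics/k3c.png

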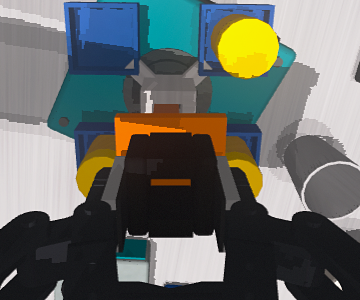

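Run:
```python
from h import *
x,y=630.2,34.1
q=exact([x,y,190],60); z=down(q[0],q[1],190,150.5,dz=3,lim=6,speed=50)
wait(.2); o=get_obs(); print(o["tcp_pos"].round(1),o["wrist_force"].round(1),o["moment"].round(2),o["t"])
```

```text
contact 175 [-4.7  0.4  9.1]
down 175 [-4.7  0.4  9.1] [629.8  34.  177.3]
[629.8  34.1 177.3] [-4.2 -0.1  8.9] [-0.07  0.88  0.01] 112.6083
```

Run:
```python
from h import *
for x,y in((628.7,33.9),(628.0,33.5),(627.5,34.5)):
    q=exact([x,y,186],60); z=down(q[0],q[1],186,150.5,dz=3,lim=7,speed=50)
    if z<165: break
wait(.2); o=get_obs(); print(o["tcp_pos"].round(1),o["wrist_force"].round(1),o["moment"].round(2),o["t"])
```

```text
contact 150.5 [-6.3 -1.1  5. ]
down 150.5 [-6.3 -1.1  5. ] [628.8  33.8 151.3]
[628.8  33.8 151.3] [-5.4 -1.2  3.4] [-0.12  0.93  0.03] 116.8917
```

Run:
```python
from h import *
grip(60); move_l([628.8,33.8,240],None,150)
d=Ro.from_euler("z",98,degrees=True).apply([30,0,0]); goto([630-d[0],34-d[1],290],[180,0,98]); wait(.3); C1,i1=shot("seat4")
grip(0,40)
goto([560,-288,230],[180,0,0]); wait(.4); C,im=shot("keys2"); h=hsv(im)
g0=dict(yellow=(566,-218),red=(573,-265),green=(571,-313),blue=(574,-361)); hue=dict(yellow=(18,34),red=(0,6),green=(55,80),blue=(100,120))
for n,(x,y) in g0.items():
    m=(h[...,0]>=hue[n][0])&(h[...,0]<=hue[n][1])&(h[...,1]>120)&(h[...,2]>50); m=comp(m,proj(C,[[x,y,58]])[0])
    print(n,m.sum(),np.round(fit(C,m,cyl(12,52,58),0,(x,y,0),(4,4,1))[0][:2],1),fit(C,m,cyl(12,55,58),0,(x,y,0),(4,4,1)))
print(get_obs()["t"],get_obs()["grip_width"])
a=np.hstack([i1,im])[:,:,::-1]; cv2.imwrite("pics/m4.png",cv2.resize(a,(800,250),interpolation=cv2.INTER_AREA))
```

```text
yellow 550 [ 562.6 -219.4] (array([ 563.25, -219.71,    0.62]), np.float64(0.925))
red 538 [ 566.4 -267.2] (array([ 567.16, -267.16,    2.47]), np.float64(0.91))
green 519 [ 570.6 -315.5] (array([ 570.67, -314.96,    0.83]), np.float64(0.873))
blue 543 [ 574.  -363.1] (array([ 5.7451e+02, -3.6317e+02,  1.7000e-01]), np.float64(0.894))
120.925 -0.2929902509282028
```

View pics/m4.png

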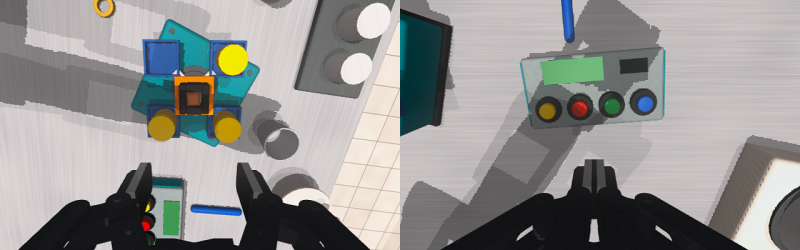

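```bash
cat > press.py <<'E'
from h import *
K=dict(yellow=(562.9,-219.5),green=(570.6,-315.2),blue=(574.2,-363.1))
def press(n):
    x,y=K[n]; goto([x,y,100],[180,0,4.6]); q=exact([x,y,72],100); f0=F(); z=62
    move_l([q[0],q[1],z],None,80); wait(.1)
    while z>47:
        z-=1; move_l([q[0],q[1],z],None,25); wait(.05); f=F()[2]-f0[2]
        if f>8: break
    wait(.2); o=get_obs(); print(n,z,o["tcp_pos"].round(1),(o["wrist_force"]-f0).round(1),round(o["t"],1))
    move_l([q[0],q[1],100],None,100)
E
python3 - <<'E'
from press import *
press("blue")
E
```

```text
blue 55 [ 573.9 -362.8   56. ] [-3.   2.2  7.9] 125.3
```

```bash
cat > press.py <<'E'
from h import *
K=dict(yellow=(562.9,-219.5),green=(570.6,-315.2),blue=(574.2,-363.1))
def press(n,lim=12,zmin=49.5):
    x,y=K[n]; goto([x,y,100],[180,0,4.6]); q=exact([x,y,72],100); wait(.2); f0=F(); z=62.; tr=[]
    move_l([q[0],q[1],z],None,80); wait(.1)
    while z>zmin:
        z-=1; move_l([q[0],q[1],z],None,25); wait(.1); o=get_obs(); f=o["wrist_force"][2]-f0[2]; tr.append((round(float(o["tcp_pos"][2]),1),round(float(f),1)))
        if f>lim: break
    print(n,tr,(o["wrist_force"]-f0).round(1)); wait(.1)
    move_l([q[0],q[1],100],None,100); print(round(get_obs()["t"],1))
E
python3 - <<'E'
from press import *
press("blue")
E
```

```text
blue [(61.0, 2.5), (60.1, 2.7), (59.1, 3.9), (58.1, 5.3), (57.1, 4.8), (56.1, 5.2), (56.1, 8.9), (56.0, 12.8)] [-4.   3.  12.8]
131.3
```

Run:
```python
from press import *
for n in("yellow","blue","green"): press(n,10)
goto([480,-150,300],[180,0,0]); wait(.3)
d=Ro.from_euler("z",98,degrees=True).apply([30,0,0]); goto([630-d[0],34-d[1],290],[180,0,98]); wait(.3); C,im=shot("end"); cv2.imwrite("pics/endc.png",im[:,:,::-1]); print(get_obs()["t"])
```

```text
yellow [(61.0, 2.3), (60.1, 1.7), (59.1, 2.7), (58.1, 3.2), (57.1, 4.0), (56.1, 4.2), (56.0, 9.6), (55.9, 13.2)] [-6.3  3.9 13.2]
137.1
blue [(61.1, 2.1), (60.1, 2.3), (59.1, 3.5), (58.1, 3.3), (57.1, 4.3), (56.1, 6.0), (56.1, 8.3), (56.0, 11.5)] [-5.2  4.3 11.5]
142.9
green [(61.0, 2.1), (60.1, 2.1), (59.1, 3.2), (58.1, 2.5), (57.1, 4.2), (56.1, 5.2), (56.0, 8.0), (56.0, 12.9)] [-4.8  3.2 12.9]
148.4
151.375
```

View pics/endc.png

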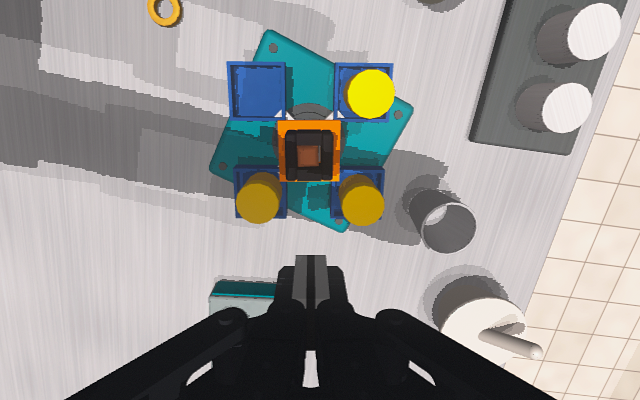

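The final picture shows three tins standing upright in the cups (lids at 371,93; 259,198; 362,204). The knob is down on the hub with the shaft showing in its bore (309,152).

```bash
python3 -c "
from station import *
print(sign_off())"
```

```text
the job is handed in; nothing more can be done
None
```

I handed the job in at about 151 s, with no verdict shown: the carrier, all three tins and the knob looked seated in the last picture, and the keys went fully down as blue (twice in a row, the second to check the force), yellow, blue, green, with red never pressed; one tin had caught on a cup rim and was re-set in another cup.

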